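Clamp a freshly glued comb-honey section box

ROBOT

A 6-joint arm with a two-finger parallel gripper is mounted at the origin on the work surface. World frame = base frame: x ahead of the robot, y to its left, z up, the work surface at z = 0. Lengths are in m, angles in degrees, forces in N, time in s.
With the tool pointing down it reaches from about 0.3 to 0.875 m from the base axis. Payload 6.4 kg.
Tool frame: the origin (TCP) lies at the centre of the arm's flange, where the gripper is bolted on; the fingertips stand 173 mm ahead of it and the grasp point (between the pads) lies 155 mm ahead of it (manip.grip_depth is the distance from the TCP to the grasp point, in m); z points along the fingers, y is the line along which they close (so a half turn about z gives the same grasp; the last joint's range is limited). The gripper opens to 85 mm and grips with 20 to 120 N. Pads are 22 mm wide; open, the fingers measure 114 mm over their backs; the gripper's body (76 mm by 85 mm) begins 54 mm behind the grasp point. The pads swing forward as they close: fully open they stand 13 mm farther back than shut.
Start: joints at [-82.007, 10.359, 92.074, -0, 77.567, -11.82], TCP at [0.195, -0.541, 0.405] pointing down, gripper open.
Joint ranges: [-171.53, 171.53], [-51.25, 118.39], [17.06, 147.69], [-65.23, 245.23], [0, 150.52], [-178.68, 178.68]. Speed limits (degrees/s): [147.25, 147.25, 172.46, 180, 180, 180].

INTERFACE

Orientations are given as [roll, pitch, yaw] about the fixed x, y, z axes, in that order (R = Rz(yaw) Ry(pitch) Rx(roll)).
In Python, from bench import manip gives the robot as it stands.
- The arm moves only by the shell command python3 -m pendant 'ROWS' [OPENING] [FORCE]. ROWS is JSON, a list of rows, each an object with "translation": the shift along the tool's x, y, z in m, a list of three; "turn": the turn about the tool's z in degrees. In form: [{"translation": [dx, dy, dz], "turn": turn}, ...]. A call has 1 to 20 rows; each row is the pose to reach, as a shift and turn from the pose commanded when the call began, along the tool's axes at that moment; what a row does not reach only later rows make up. A row lasts 1/8 s, in which the tool goes at most 62.5 mm and 10.7 degrees, less where a joint would pass 70% of its speed; a pose out of reach is approached as far as the arm can. A call with a gripper value outside its range is refused whole. OPENING is the opening, from -1 (shut) to 1 (fully open), set as the call begins (- or left out, the last holds). The fingers move at their own pace and stop on an object; FORCE is the grip in N (left out, the last holds). Time passes only in rows, so rows that repeat a pose let the fingers close. It gives the time, the measured TCP pose, the force, the opening and the grip force at its end, in the units of the state.
- manip.get_obs(): the state, without advancing time (a new reading comes with each control period).
- manip.read_camera(name): name is "scene" or "top" or "wrist"; returns (picture, depth): 480x640x3 uint8, red, green, blue; 480x640 float32, m along the optical axis (not along the pixel's ray), 0 where there is no reading.
- manip.camera_info(name): a dict with "camera_matrix" (3x3 intrinsics, pixels), "R" (3x3) and "t" (3): a world point X has camera coordinates R X + t; the wrist camera has in their place "hand_eye" (4x4, takes a point from camera to tool coordinates, whose origin is the TCP and whose axes are the flange's). Camera axes: x right, y down, z forward; pixel columns grow to the right and rows downward; lengths in m; the calibration is good to about 2 mm. The wrist camera is an equidistant fisheye: a pixel r from the principal point sees the ray r / f radians off the axis. A picture is of the moment at which its call begins: read the wrist's pose just before it. camera_info takes no time and is no camera call.
- manip.job_done(): hands the job in; it is judged then, once.
The state is a dict: "clock": time; "q": joint angles; "dq": joint speeds; "joint_efforts": joint torques, N m; "eef_pos": TCP position; "ee_rot": TCP orientation; "force": force on the tool from outside, world axes, zero at the start; "wrist_torque": the same for the moment, N m; "opening": opening from 0.0 (shut) to 1.0 (fully open); "grip_force": force on a finger pad.
Only numpy, scipy, OpenCV 4.12 (cv2) and the standard library are available. Lean on these libraries where they do the work, as an engineer would, in place of code of your own. Each camera call takes 0.05 s, during which the arm holds its last target. There are 200 camera calls.

TASK

First swing the magnifier by its green knob until its lens is over the thin wooden box in the clamp, and leave it there. Then pump the clamp's red lever, and only the lever, until the pad has pushed the box square against the fixed jaw and its orange spring pins are pushed about half way in: snug, but not so hard that the thin box is crushed. The clamp has no lock and eases back when let go, so finish while still holding the lever down at that pressure, without disturbing the things standing around.

Things in the scene. Friction and masses are not known exactly. Their poses are not given: they have to be found in the camera images.
- lens (a point): centre of the magnifier's round clear lens (ring 114 mm outside, 14 mm thick, white), level, always 160 mm above the table, 164 mm from the vertical pivot; the arm is a level white bar, its underside higher than the clamp's jaws and the box
- mag_knob (a point): middle of the magnifier's green upright round knob, 22 mm diameter, free from 170 mm to 226 mm above the table (this point 202 mm), on the far side of the lens from the pivot, 230 mm from the pivot; pivot, lens and knob lie in one line
- mag_pivot (a point): vertical pivot axis of the magnifier's arm, on its stand's post, 160 mm above the table; the stand is fixed
- magnifier (a joint): swing of the magnifier's arm in rad, growing clockwise seen from above; stiff, stays where it is left, about 2 to 3 N at the knob; it starts 0.5 to 1.6 rad clockwise of the box and is swung anticlockwise
- box_center (a point): centre (22.5 mm up) of the thin wooden box: a square frame 80 x 80 mm, 45 mm high, walls 4 mm, open above and below, standing loose on the clamp's 12 mm bed between the sliding pad and the fixed jaw; x axis along the clamp's pushing direction (give or take 0.1 rad)
- box: the same wooden box, origin at the centre of its underside
- clamp: caulk-gun-like clamp, fixed to the table, bed 330 x 100 x 12 mm; origin on the table under the lever's pivot (pivot 114 mm above the table); its x axis is the pushing direction, from lever to fixed jaw; blue cheeks 117 mm high at the pivot, rising no more than the lever's root
- anvil: the clamp's fixed blue jaw with black face, 74 mm high, fixed to the clamp; this frame coincides with clamp's; its face lies 215 mm along x from that origin
- rod: toothed steel rod of the clamp with collar and sprung pad at its front, sliding along the clamp's x; frame equals the clamp's when fully back, then shifts along x; starts 0 to 20 mm forward; stays between strokes (3 N friction)
- pad_face (a point): centre of the black pad's front face (50 wide x 36 mm high), 37 mm above the table, which moves along the clamp's x towards the box; it starts about 20 to 52 mm short of the box
- pad (a joint): how far the pad is pushed back onto its two orange spring pins, m: 0 free, 0.02 bottomed; the spring gives 1 N per mm, so 0.010 means 10 N on the box
- trigger: red pump lever with its flat end paddle; origin on its pivot, axes as the clamp's when the lever is up (a spring returns it there), turning about -y by 0.5 rad when fully down; each stroke pushes the rod up to 25 mm (0.05 m per rad) less up to 6 mm of ratchet play, and the rod stays as the lever rises
- paddle_top (a point): middle of the top face of the red paddle (44 x 40 mm) at the lever's end, 112 mm behind the pivot (clamp's -x), 149 mm above the table when up, about 55 mm lower when fully down, drifting less than 10 mm sideways; press it downward: about 2 to 5 N while the pad is free, about 8 N when the pad bears with 10 N
- glue: white glue bottle, 54 mm diameter, 140 mm high, standing; origin under its centre; leave alone
- jar: jar of honey, 70 mm diameter, 90 mm high, standing; origin under its centre; leave alone
- jar2: another such jar; leave alone
- spares: two spare wooden section boxes stuck together, 80 x 80 x 90 mm; origin under the centre; leave alone
- brush: flat brush with wooden handle, about 190 mm long, lying on the table; leave alone

How it is judged:
By the outcome, as a careful person would: the job done as asked, in the order asked, and still so for the second after the job is handed in, while the arm keeps its last pose, push and grip.
It also fails if it takes over 72 s, if anything falls off the work surface, if the arm or the gripper's body presses on something with over 40 N, if the wrist force passes 120 N, or if a joint passes its speed limit or range.

## Working session

There is one attempt and no reset: what is moved stays moved. The work goes in short steps, Python scripts to look and compute and a shell command to move; the robot and the scene stay as the last step left them, time stands still between calls to the robot, and variables do not carry over. Pictures are saved under pics/ and viewed, at most 10 in all, crops included, and the job is handed in when it is done.

```bash
mkdir -p pics; python3 - <<'E'
from bench import manip
import cv2,numpy as np
for n in ("scene","top"):
    p,d=manip.read_camera(n); cv2.imwrite(f"pics/{n}0.png",p[:,:,::-1]); np.save(f"{n}0.npy",d)
    i=manip.camera_info(n); print(n,i)
o=manip.get_obs(); print(o)
E
```

```text
scene {'camera_matrix': array([[524.79449003,   0.        , 326.47426377],
       [  0.        , 524.79449003, 232.58056662],
       [  0.        ,   0.        ,   1.        ]]), 'R': array([[ 0.54193057,  0.84017564, -0.0204    ],
       [ 0.46047924, -0.31714919, -0.82908097],
       [-0.70304348,  0.43991054, -0.55875628]]), 't': array([-0.32535221, -0.14776532,  1.70261252])}
top {'camera_matrix': array([[589.11545726,   0.        , 313.7131107 ],
       [  0.        , 589.11545726, 247.82903195],
       [  0.        ,   0.        ,   1.        ]]), 'R': array([[ 0.01519144, -0.9997813 , -0.0143723 ],
       [-0.99707613, -0.01407063, -0.07510793],
       [ 0.07488928,  0.01547127, -0.99707183]]), 't': array([0.01280097, 0.5721035 , 1.4646892 ])}
{'clock': 0.1, 'q': array([-8.20057853e+01,  1.03995788e+01,  9.21247686e+01,  1.31453969e-04,
        7.75684950e+01, -1.18183264e+01]), 'dq': array([ 0.0069406 , -0.06584834, -0.12197084,  0.06882809,  0.00509903,
       -0.11580649]), 'joint_efforts': array([ 6.40242179e-04, -4.45872116e+01, -3.52238274e+01, -3.00604515e-04,
        4.06397754e-03,  1.20573316e-05]), 'eef_pos': array([ 0.19489537, -0.54073048,  0.40386473]), 'ee_rot': array([-1.79909152e+02, -1.91405481e-02,  1.98124975e+01]), 'force': array([-0.74424359, -0.07440932,  0.62309624]), 'wrist_torque': array([-0.00382832,  0.0825086 ,  0.02233858]), 'grip_force': 0.0, 'opening': 1.0005495597238903}
```

View pics/scene0.png

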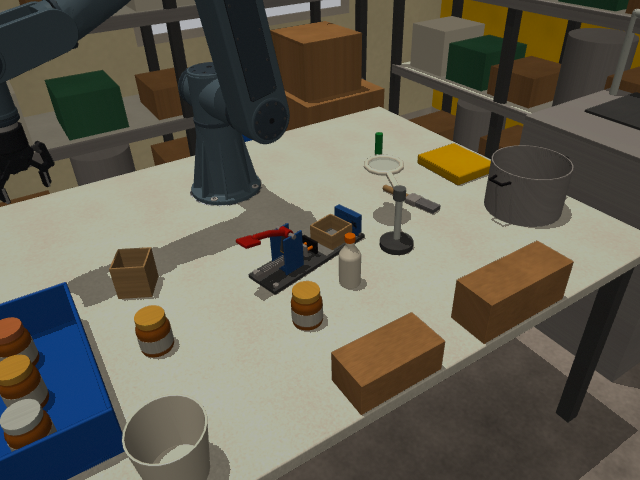

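View pics/top0.png

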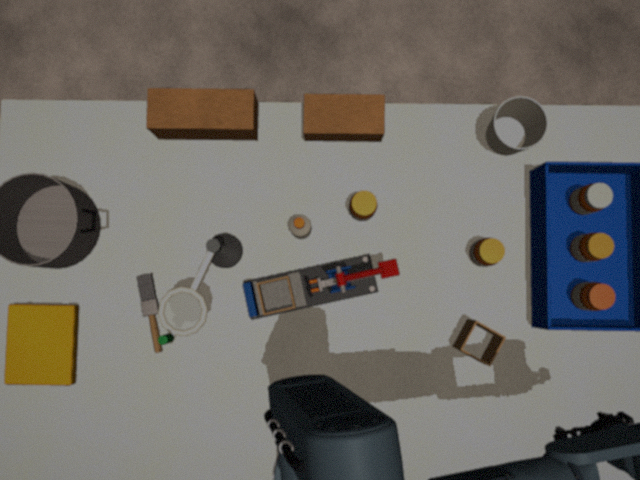

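The top view shows the clamp at about (245–400, 255–318), with its paddle at (389,268) and the box at (277,295). The magnifier pivot is at about (214,243), the lens at (183,310) and the green knob at (167,339). I'll enlarge that area to read these more closely.

```bash
python3 - <<'E'
import cv2
p=cv2.imread("pics/top0.png")
cv2.imwrite("pics/c1.png",cv2.resize(p[210:360,140:410],None,fx=2.95,fy=2.95,interpolation=cv2.INTER_CUBIC))
E
```

```text
(no output)
```

View pics/c1.png

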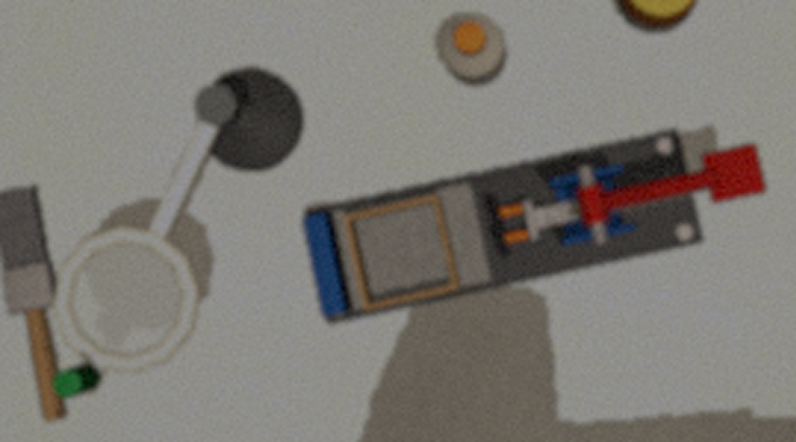

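```bash
cat > h.py <<'E'
import numpy as np
from bench import manip
def ray(n,u,v,z):
    i=manip.camera_info(n);K,R,t=i["camera_matrix"],i["R"],i["t"]
    d=R.T@np.linalg.solve(K,[u,v,1]);c=-R.T@t
    return c+d*(z-c[2])/d[2]
E
python3 - <<'E'
from h import *
P={}
for n,x,y,z in [("paddle",735,173,.149),("leverroot",594,205,.125),("box",402,251,.057),("b1",347,213,.057),("b2",435,197,.057),("b3",458,288,.057),("b4",368,306,.057),
 ("lens",129,299,.167),("knobtop",68,384,.226),("posttop",216,104,.18),("base",252,118,.01),("bolt1",664,146,.014),("bolt2",684,233,.014),("anv1",307,213,.074),("anv2",330,318,.074),("anvin1",328,208,.074),("glue",470,38,.14),("jar",655,0,.09),("brushend",50,415,.01)]:
    P[n]=ray("top",140+x/2.95,210+y/2.95,z); print(n,P[n].round(4))
for n,u,v,z in [("lens",384,164,.167),("knobtop",379,134,.226),("post",400,190,.18),("base",396,243,.01),("paddle",249,240,.149),("glue",350,238,.14),("jar",363,204,.09),("jartop",307,290,.09),("spares",480,340,.09)]:
    print("scene",n,ray("scene",u,v,z).round(4))
l=P["lens"]-P["knobtop"];print(np.linalg.norm(l[:2]), np.linalg.norm((P["posttop"]-P["lens"])[:2]),np.linalg.norm((P["posttop"]-P["knobtop"])[:2]))
d=(P["b1"]+P["b4"]-P["b2"]-P["b3"])[:2];print("boxdir",np.degrees(np.arctan2(d[1],d[0])))
d=(P["leverroot"]-P["paddle"]);print("lever",np.degrees(np.arctan2(d[1],d[0])),np.linalg.norm(d[:2]))
d=P["bolt1"]-P["bolt2"];print("bolts",np.degrees(np.arctan2(d[1],d[0])))
d=P["anv1"]-P["anv2"];print("anv",np.degrees(np.arctan2(d[1],d[0])))
pv=P["posttop"][:2]
E
```

```text
paddle [ 0.5168 -0.1547  0.149 ]
leverroot [ 0.4908 -0.0461  0.125 ]
box [0.4518 0.1106 0.057 ]
b1 [0.4826 0.1571 0.057 ]
b2 [0.497 0.084 0.057]
b3 [0.422  0.0635 0.057 ]
b4 [0.4059 0.1379 0.057 ]
lens [0.4126 0.311  0.167 ]
knobtop [0.3522 0.34   0.226 ]
posttop [0.5626 0.2459 0.18  ]
base [0.564  0.2462 0.01  ]
bolt1 [ 0.5447 -0.1091  0.014 ]
bolt2 [ 0.4705 -0.1268  0.014 ]
anv1 [0.4819 0.1881 0.074 ]
anv2 [0.3963 0.1672 0.074 ]
anvin1 [0.4862 0.1709 0.074 ]
glue [0.6208 0.0538 0.14  ]
jar [ 0.66   -0.0952  0.09  ]
brushend [0.3073 0.4123 0.01  ]
scene lens [0.4226 0.3076 0.167 ]
scene knobtop [0.3591 0.3365 0.226 ]
scene post [0.5782 0.2353 0.18  ]
scene base [0.5671 0.2433 0.01  ]
scene paddle [ 0.5201 -0.1531  0.149 ]
scene glue [0.6322 0.0469 0.14  ]
scene jar [0.4598 0.2106 0.09  ]
scene jartop [ 0.682  -0.1003  0.09  ]
scene spares [0.9925 0.0964 0.09  ]
0.06698641152218872 0.16357583010279805 0.23052872415390463
boxdir 101.65139498801581
lever 103.45281222427059 0.1116542237463297
bolts 13.427121091203762
anv 13.750782956424409
```

```bash
cat >> h.py <<'E'
def rows(start,yaw0,wps):
    a=np.radians(yaw0);X=np.array([np.cos(a),np.sin(a),0]);Y=np.array([np.sin(a),-np.cos(a),0])
    for p,y in wps:
        d=np.array(p)-start; print([round(float(d@X),4),round(float(d@Y),4),round(float(-d[2]),4)],round(yaw0-y,1))
E
python3 - <<'E'
from h import *
rows([.195,-.541,.405],19.8,[([.42,-.3,.43],10),([.45,-.05,.43],0),([.353,.34,.43],-24)])
E
```

```text
[0.2933, -0.1505, -0.025] 9.8
[0.4062, -0.3756, -0.025] 19.8
[0.4471, -0.7754, -0.025] 43.8
```

```bash
python3 -m pendant '[{"translation":[0.06,-0.03,-0.025],"turn":2},{"translation":[0.12,-0.06,-0.025],"turn":4},{"translation":[0.18,-0.09,-0.025],"turn":6},{"translation":[0.235,-0.12,-0.025],"turn":8},{"translation":[0.293,-0.15,-0.025],"turn":10},{"translation":[0.32,-0.207,-0.025],"turn":13},{"translation":[0.35,-0.262,-0.025],"turn":15},{"translation":[0.38,-0.318,-0.025],"turn":17},{"translation":[0.406,-0.375,-0.025],"turn":20},{"translation":[0.412,-0.435,-0.025],"turn":24},{"translation":[0.418,-0.495,-0.025],"turn":28},{"translation":[0.424,-0.555,-0.025],"turn":32},{"translation":[0.43,-0.615,-0.025],"turn":36},{"translation":[0.437,-0.675,-0.025],"turn":40},{"translation":[0.442,-0.73,-0.025],"turn":42},{"translation":[0.447,-0.775,-0.025],"turn":43.8},{"translation":[0.447,-0.775,-0.025],"turn":43.8},{"translation":[0.447,-0.775,-0.025],"turn":43.8},{"translation":[0.447,-0.775,-0.025],"turn":43.8}]' 0.0
python3 - <<'E'
from bench import manip
import cv2
print(manip.get_obs()["eef_pos"],manip.get_obs()["ee_rot"])
p,d=manip.read_camera("wrist"); cv2.imwrite("pics/w1.png",p[:,:,::-1])
print(manip.camera_info("wrist"))
E
```

```text
clock: 2.48
eef_pos: [0.3532, 0.3387, 0.4295]
ee_rot: [180.0, 0.0, -24.1]
force: [-0.5, -0.3, 0.1]
opening: 0.499
grip_force: 0.0
[0.3531589  0.33871591 0.42953034] [ 1.79973403e+02  9.88170634e-04 -2.40708377e+01]
{'camera_matrix': array([[371.64829954,   0.        , 315.09421911],
       [  0.        , 371.64829954, 245.84584533],
       [  0.        ,   0.        ,   1.        ]]), 'hand_eye': array([[-4.05792191e-04, -9.52862235e-01, -3.03403025e-01,
         7.61306638e-02],
       [ 9.99999915e-01, -3.63217087e-04, -1.96755819e-04,
        -6.35293343e-04],
       [ 7.72800269e-05, -3.03403079e-01,  9.52862302e-01,
         3.24129466e-02],
       [ 0.00000000e+00,  0.00000000e+00,  0.00000000e+00,
         1.00000000e+00]])}
```

View pics/w1.png

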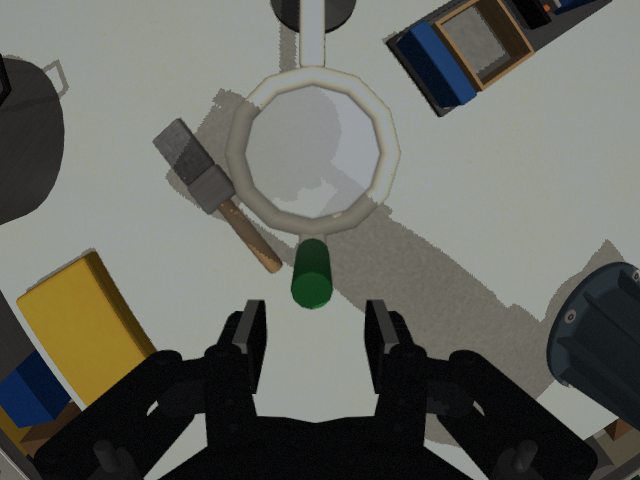

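The wrist view shows the knob's top at about (313,292), centred between the fingers at columns 257 and 375. The lens centre is at about (313,152). I'll check how far the knob is from the tool along the tool's x axis.

```bash
cat >> h.py <<'E'
def wray(u,v,z,pos,yaw):
    i=manip.camera_info("wrist");K,H=i["camera_matrix"],i["hand_eye"];f=K[0,0]
    a=np.array([u-K[0,2],v-K[1,2]]);r=np.hypot(*a);th=r/f
    d=H[:3,:3]@np.r_[a/r*np.sin(th),np.cos(th)];c=H[:3,3]
    y=np.radians(yaw);R=np.array([[np.cos(y),np.sin(y),0],[np.sin(y),-np.cos(y),0],[0,0,-1]])
    d=R@d;c=R@c+pos
    return c+d*(z-c[2])/d[2]
E
python3 - <<'E'
from h import *
P=[.3532,.3387,.4295]
k=wray(313,292,.226,P,-24.1);l=wray(314,150,.167,P,-24.1);print(k,l,np.linalg.norm((k-l)[:2]))
# arc: pivot P0
piv=np.array([.563,.246]);k0=k[:2]-piv;a0=np.degrees(np.arctan2(k0[1],k0[0]));print("ang",a0,np.hypot(*k0))
rows([.353,.340,.43],-24,[([k[0],k[1],.355],-24)])
w=[]
for s in list(np.arange(4,73,4)):
    t=np.radians(156+s);w.append(([piv[0]+.2305*np.cos(t),piv[1]+.2305*np.sin(t),.355],-24+s))
t=np.radians(156);rows([piv[0]+.2305*np.cos(t),piv[1]+.2305*np.sin(t),.355],-24,w)
E
```

```text
[0.35131683 0.34144816 0.226     ] [0.41264974 0.31356229 0.167     ] 0.06737468053153833
ang 155.7293366632397 0.23220705178728335
[-0.0021, -0.0006, 0.075] 0
[0.0006, 0.0161, -0.0] -4
[0.0022, 0.0321, -0.0] -8
[0.005, 0.0479, -0.0] -12
[0.0089, 0.0635, -0.0] -16
[0.0139, 0.0788, -0.0] -20
[0.0199, 0.0938, -0.0] -24
[0.027, 0.1082, -0.0] -28
[0.035, 0.1221, -0.0] -32
[0.044, 0.1355, -0.0] -36
[0.0539, 0.1482, -0.0] -40
[0.0647, 0.1601, -0.0] -44
[0.0763, 0.1713, -0.0] -48
[0.0886, 0.1816, -0.0] -52
[0.1016, 0.1911, -0.0] -56
[0.1152, 0.1996, -0.0] -60
[0.1295, 0.2072, -0.0] -64
[0.1442, 0.2137, -0.0] -68
[0.1593, 0.2192, -0.0] -72
```

```bash
python3 -m pendant '[{"translation":[-0.001,0,0.02],"turn":0},{"translation":[-0.002,0,0.045],"turn":0},{"translation":[-0.002,0,0.065],"turn":0},{"translation":[-0.002,0,0.075],"turn":0},{"translation":[-0.002,0,0.075],"turn":0}]'
python3 -m pendant '[{"translation":[0,0,0],"turn":0},{"translation":[0,0,0],"turn":0},{"translation":[0,0,0],"turn":0},{"translation":[0,0,0],"turn":0}]' -0.36 20
```

```text
clock: 3.15
eef_pos: [0.3512, 0.3399, 0.3544]
ee_rot: [180.0, 0.0, -24.1]
force: [0.2, 0.1, -0.1]
opening: 0.499
grip_force: 0.0
clock: 3.65
eef_pos: [0.351, 0.3406, 0.3549]
ee_rot: [-180.0, -0.0, -24.0]
force: [-0.3, 0.7, 0.2]
opening: 0.319
grip_force: 0.0
```

```bash
python3 -m pendant '[{"translation":[0.001,0.016,0],"turn":-4},{"translation":[0.002,0.032,0],"turn":-8},{"translation":[0.005,0.048,0],"turn":-12},{"translation":[0.009,0.0635,0],"turn":-16},{"translation":[0.014,0.079,0],"turn":-20},{"translation":[0.02,0.094,0],"turn":-24},{"translation":[0.027,0.108,0],"turn":-28},{"translation":[0.035,0.122,0],"turn":-32},{"translation":[0.044,0.1355,0],"turn":-36},{"translation":[0.054,0.148,0],"turn":-40},{"translation":[0.065,0.16,0],"turn":-44},{"translation":[0.076,0.171,0],"turn":-48},{"translation":[0.0885,0.1815,0],"turn":-52},{"translation":[0.1015,0.191,0],"turn":-56},{"translation":[0.115,0.1995,0],"turn":-60},{"translation":[0.1295,0.207,0],"turn":-64},{"translation":[0.144,0.2135,0],"turn":-68},{"translation":[0.159,0.219,0],"turn":-72},{"translation":[0.159,0.219,0],"turn":-72},{"translation":[0.159,0.219,0],"turn":-72}]'
python3 - <<'E'
from bench import manip
import cv2
o=manip.get_obs();print(o["eef_pos"],o["ee_rot"],o["force"])
p,d=manip.read_camera("top"); cv2.imwrite("pics/t2.png",p[:,:,::-1])
p,d=manip.read_camera("wrist"); cv2.imwrite("pics/w2.png",p[:,:,::-1])
E
```

```text
clock: 6.15
eef_pos: [0.4069, 0.076, 0.3546]
ee_rot: [-180.0, 0.0, 47.9]
force: [1.0, -0.0, -0.5]
opening: 0.32
grip_force: 0.0
[0.4068824  0.07596679 0.35461298] [-1.79984577e+02  7.48491518e-03  4.79339124e+01] [ 0.96330325 -0.01747722 -0.45597842]
```

View pics/w2.png

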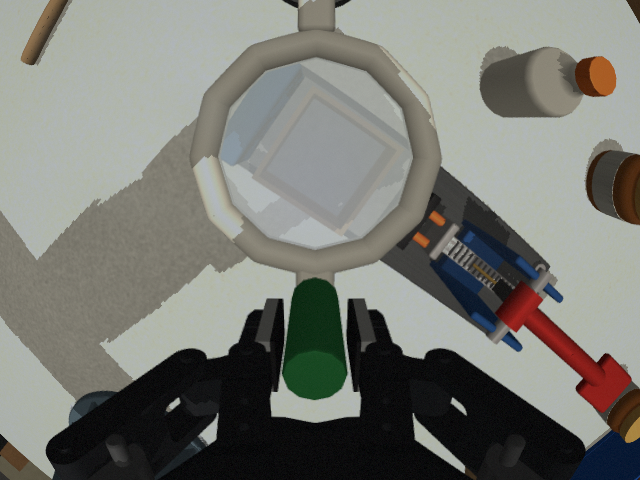

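The lens now sits over the box. Its centre is at about (316,152) and the box top is around (327,160). Next I'll back off and go to the paddle.

```bash
python3 - <<'E'
from h import *
P=[.4069,.0760,.3546]
print("lens",wray(316,152,.16,P,47.9),"box",wray(327,160,.057,P,47.9), "paddle",wray(607,382,.149,P,47.9))
rows([.407,.076,.355],48,[([.407,.076,.43],48),([.517,-.154,.43],103),([.517,-.154,.345],103)])
E
```

```text
lens [0.45206151 0.12783415 0.16      ] box [0.45034679 0.11396627 0.057     ] paddle [ 0.51608396 -0.14416558  0.149     ]
[0.0, 0.0, -0.075] 0
[-0.0973, 0.2356, -0.075] -55
[-0.0973, 0.2356, 0.01] -55
```

```bash
python3 -m pendant '[{"translation":[0,0,0],"turn":0},{"translation":[0,0,0],"turn":0},{"translation":[0,0,-0.02],"turn":0},{"translation":[0,0,-0.05],"turn":0},{"translation":[0,0,-0.075],"turn":0},{"translation":[-0.02,0.05,-0.075],"turn":-10},{"translation":[-0.042,0.1,-0.075],"turn":-20},{"translation":[-0.062,0.15,-0.075],"turn":-30},{"translation":[-0.083,0.2,-0.075],"turn":-40},{"translation":[-0.097,0.2355,-0.075],"turn":-50},{"translation":[-0.097,0.2355,-0.075],"turn":-55},{"translation":[-0.097,0.2355,-0.075],"turn":-55}]' 0.0
python3 -m pendant '[{"translation":[0,0,0],"turn":0},{"translation":[0,0,0],"turn":0},{"translation":[0,0,0],"turn":0},{"translation":[0,0,0],"turn":0}]' -1
python3 - <<'E'
from bench import manip
import cv2
o=manip.get_obs();print(o["eef_pos"],o["ee_rot"],o["force"])
p,d=manip.read_camera("wrist"); cv2.imwrite("pics/w3.png",p[:,:,::-1])
E
```

```text
clock: 7.75
eef_pos: [0.5173, -0.1543, 0.4293]
ee_rot: [-180.0, -0.0, 102.9]
force: [-0.9, -0.2, -0.7]
opening: 0.501
grip_force: 0.0
clock: 8.25
eef_pos: [0.5173, -0.1536, 0.4298]
ee_rot: [180.0, 0.0, 103.0]
force: [0.1, -0.2, -1.0]
opening: 0.002
grip_force: 0.0
[ 0.51732411 -0.15364488  0.4298448 ] [1.79986831e+02 9.22306144e-03 1.03019384e+02] [ 0.07726702 -0.24877697 -0.95016019]
```

View pics/w3.png

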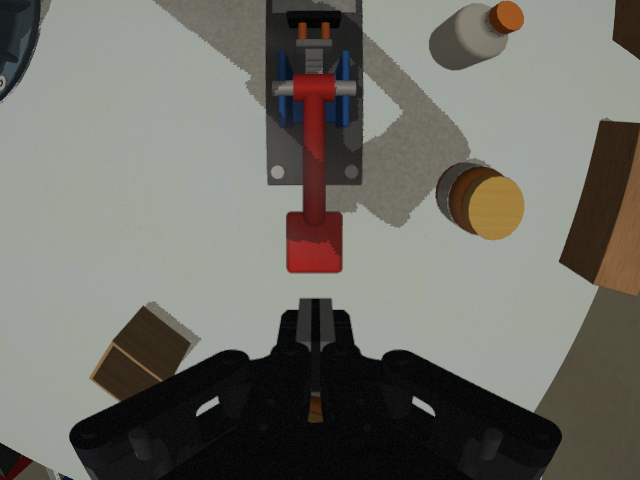

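The shut fingers are just behind the paddle. The paddle centre is at about (314,242), the pad's front edge at row 11 and the collar at row 43.

```bash
python3 - <<'E'
from h import *
P=[.5173,-.1536,.4298]
o=np.array([.4907,-.0458]);e=np.array([-.233,.972])
for n,u,v,z in [("paddle",314,242,.149),("root",314,87,.125),("padfront",315,11,.055),("padback",315,26,.055),("collar front",313,39,.05)]:
    w=wray(u,v,z,P,103);print(n,w.round(4),"clamp x",((w[:2]-o)@e).round(4))
E
```

```text
paddle [ 0.5151 -0.1512  0.149 ] clamp x -0.1081
root [ 0.4906 -0.0451  0.125 ] clamp x 0.0007
padfront [0.4728 0.0352 0.055 ] clamp x 0.0829
padback [0.4762 0.0204 0.055 ] clamp x 0.0678
collar front [0.477  0.0087 0.05  ] clamp x 0.0562
```

```bash
python3 -m pendant '[{"translation":[0,0,0.02],"turn":10},{"translation":[0,0,0.05],"turn":20},{"translation":[0,0,0.08],"turn":30},{"translation":[0,0,0.1],"turn":40},{"translation":[0,0,0.104],"turn":45},{"translation":[0,0,0.104],"turn":45},{"translation":[0,0,0.104],"turn":45}]'
python3 -m pendant '[{"translation":[0,0,0.006],"turn":0},{"translation":[0,0,0.012],"turn":0},{"translation":[0,0,0.018],"turn":0},{"translation":[0,0,0.024],"turn":0},{"translation":[0,0,0.024],"turn":0}]'
python3 -m pendant '[{"translation":[0,0,0.006],"turn":0},{"translation":[0,0,0.012],"turn":0},{"translation":[0,0,0.018],"turn":0},{"translation":[0,0,0.024],"turn":0},{"translation":[0,0,0.024],"turn":0}]'
python3 - <<'E'
from bench import manip
import cv2
o=manip.get_obs();print(o["eef_pos"],o["ee_rot"],o["force"])
p,d=manip.read_camera("wrist"); cv2.imwrite("pics/w4.png",p[:,:,::-1])
E
```

```text
clock: 9.18
eef_pos: [0.5175, -0.154, 0.3262]
ee_rot: [180.0, -0.0, 58.1]
force: [0.7, -0.7, -0.1]
opening: -0.0
grip_force: 0.0
clock: 9.8
eef_pos: [0.5177, -0.1548, 0.3018]
ee_rot: [179.9, 0.1, 58.0]
force: [1.6, -4.8, 3.6]
opening: 0.001
grip_force: 2.7
clock: 10.42
eef_pos: [0.5183, -0.1552, 0.2781]
ee_rot: [179.7, 0.1, 58.0]
force: [4.6, -8.8, 2.6]
opening: 0.002
grip_force: 5.5
[ 0.51830577 -0.15518344  0.27809322] [1.79708106e+02 5.82298100e-02 5.80017390e+01] [ 4.6433763  -8.79635122  2.63739787]
```

View pics/w4.png

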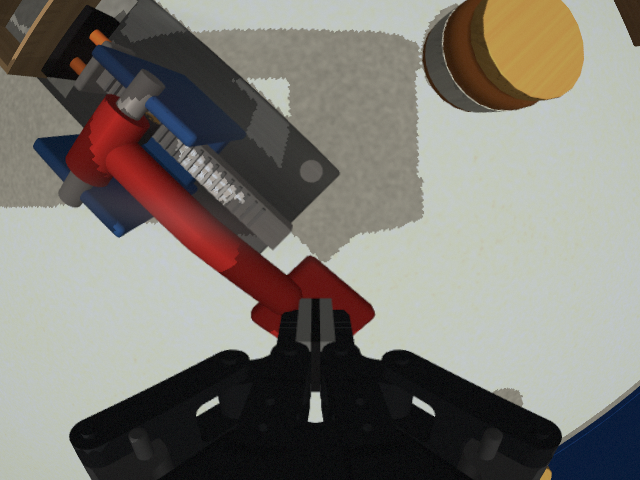

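The view works. The pins are at about (75–100, 35–70), the pad at (80,45), and the box edge is at top left. The tip is being pushed sideways because the paddle drifts backward as it goes down, so I'll follow that drift.

```bash
python3 -m pendant '[{"translation":[-0.002,0.002,0],"turn":0},{"translation":[-0.003,0.003,0],"turn":0},{"translation":[-0.003,0.003,0],"turn":0}]'
python3 -m pendant '[{"translation":[-0.0005,0.0005,0.004],"turn":0},{"translation":[-0.0005,0.0005,0.008],"turn":0},{"translation":[-0.0005,0.0005,0.008],"turn":0}]'
```

```text
clock: 10.85
eef_pos: [0.5182, -0.1578, 0.2774]
ee_rot: [-180.0, -0.0, 58.0]
force: [1.5, -0.1, 2.7]
opening: -0.003
grip_force: 2.0
clock: 11.22
eef_pos: [0.5181, -0.1584, 0.269]
ee_rot: [-179.9, -0.0, 58.0]
force: [0.5, 0.9, 4.0]
opening: 0.001
grip_force: 1.6
```

```bash
python3 - <<'E'
from bench import manip
import cv2
p,d=manip.read_camera("wrist"); cv2.imwrite("pics/w5.png",p[:,:,::-1])
E
python3 -m pendant '[{"translation":[0.001,-0.001,-0.015],"turn":0},{"translation":[0.002,-0.002,-0.03],"turn":0},{"translation":[0.003,-0.003,-0.045],"turn":0},{"translation":[0.0035,-0.0035,-0.058],"turn":0},{"translation":[0.0035,-0.0035,-0.058],"turn":0},{"translation":[0.0035,-0.0035,-0.058],"turn":0}]'
python3 -m pendant '[{"translation":[-0.0005,0.0005,0.006],"turn":0},{"translation":[-0.001,0.001,0.014],"turn":0},{"translation":[-0.0015,0.0015,0.022],"turn":0},{"translation":[-0.002,0.002,0.03],"turn":0},{"translation":[-0.0025,0.0025,0.038],"turn":0},{"translation":[-0.003,0.003,0.046],"turn":0},{"translation":[-0.0035,0.0035,0.054],"turn":0},{"translation":[-0.0035,0.0035,0.058],"turn":0},{"translation":[-0.0035,0.0035,0.058],"turn":0},{"translation":[-0.0035,0.0035,0.058],"turn":0}]'
python3 - <<'E'
from bench import manip
import cv2,numpy as np
p,d=manip.read_camera("wrist"); cv2.imwrite("pics/w6.png",p[:,:,::-1])
a=cv2.imread("pics/w5.png")[:150,:260];b=cv2.imread("pics/w6.png")[:150,:260]
cv2.imwrite("pics/c56.png",cv2.resize(np.vstack([a,b]),None,fx=2,fy=2,interpolation=cv2.INTER_CUBIC))
E
```

```text
clock: 12.02
eef_pos: [0.5171, -0.1537, 0.3272]
ee_rot: [-179.9, 0.0, 58.0]
force: [0.6, 0.4, -0.3]
opening: -0.002
grip_force: 0.0
clock: 13.28
eef_pos: [0.5183, -0.1586, 0.2697]
ee_rot: [-180.0, 0.0, 58.0]
force: [-0.9, 1.1, 3.6]
opening: -0.0
grip_force: 1.5
```

View pics/c56.png

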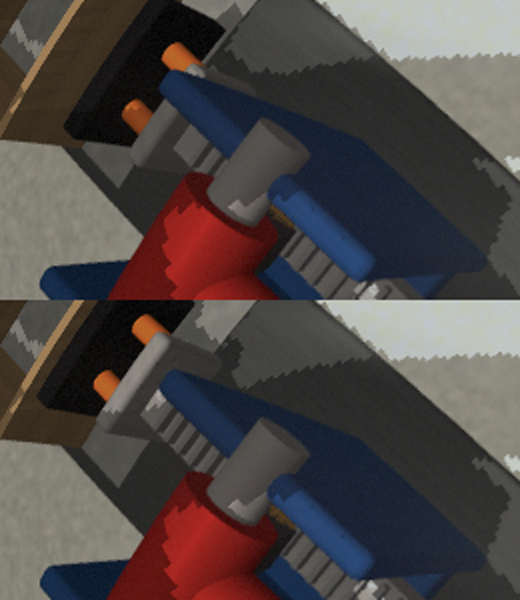

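```bash
python3 - <<'E'
from h import *
o=np.array([.4907,-.0458]);e=np.array([-.233,.972]);n=np.array([-.972,-.233])
for nm,x,y,z,P in [("pin-collar1",143,133,.04,[.5181,-.1584,.2695]),("pin-pad1",128,105,.04,[.5181,-.1584,.2695]),("padbackedge1",110,133,.019,[.5181,-.1584,.2695]),
  ("pin-collar2",113,95,.04,[.5183,-.1586,.2697]),("pin-pad2",99,76,.04,[.5183,-.1586,.2697]),("boxtop corner2",0,113,.057,[.5183,-.1586,.2697]),("boxtop2",72,10,.057,[.5183,-.1586,.2697]),("padtopfront1",150,2,.055,[.5181,-.1584,.2695]),("padbotfrontcorner1",67,128,.019,[.5181,-.1584,.2695]),("padbotfrontcorner2",41,104,.019,[.5183,-.1586,.2697])]:
    w=wray(x/2,y/2,z,P,58);print(nm,((w[:2]-o)@e).round(4),((w[:2]-o)@n).round(4))
E
```

```text
pin-collar1 0.0804 0.0118
pin-pad1 0.0924 0.0089
padbackedge1 0.1085 0.0274
pin-collar2 0.1003 0.01
pin-pad2 0.1107 0.0089
boxtop corner2 0.1276 0.0354
boxtop2 0.1236 -0.005
padtopfront1 0.0982 -0.0221
padbotfrontcorner1 0.1285 0.038
padbotfrontcorner2 0.148 0.0392
```

```bash
python3 -m pendant '[{"translation":[0.001,-0.001,-0.015],"turn":0},{"translation":[0.002,-0.002,-0.03],"turn":0},{"translation":[0.003,-0.003,-0.045],"turn":0},{"translation":[0.0035,-0.0035,-0.058],"turn":0},{"translation":[0.0035,-0.0035,-0.058],"turn":0},{"translation":[0.0035,-0.0035,-0.058],"turn":0},{"translation":[0.0025,-0.0025,-0.045],"turn":0},{"translation":[0.002,-0.002,-0.035],"turn":0},{"translation":[0.0015,-0.0015,-0.025],"turn":0},{"translation":[0.0015,-0.0015,-0.025],"turn":0}]'
python3 -m pendant '[{"translation":[0.001,-0.001,-0.017],"turn":0},{"translation":[0.002,-0.002,-0.033],"turn":0},{"translation":[0.002,-0.002,-0.033],"turn":0},{"translation":[0.002,-0.002,-0.033],"turn":0}]'
python3 -m pendant '[{"translation":[-0.001,0.001,0.01],"turn":0},{"translation":[-0.0015,0.0015,0.02],"turn":0},{"translation":[-0.002,0.002,0.03],"turn":0},{"translation":[-0.002,0.002,0.03],"turn":0},{"translation":[-0.002,0.002,0.03],"turn":0}]'
python3 -m pendant '[{"translation":[-0.0005,0.0005,0.005],"turn":0},{"translation":[-0.0005,0.0005,0.008],"turn":0},{"translation":[-0.0005,0.0005,0.008],"turn":0},{"translation":[-0.0005,0.0005,0.008],"turn":0}]'
python3 - <<'E'
from bench import manip
import cv2,numpy as np
o=manip.get_obs();print(o["eef_pos"])
p,d=manip.read_camera("wrist"); cv2.imwrite("pics/w7.png",p[:,:,::-1])
f=[]
for k in range(8):
    manip.read_camera("wrist");f.append(manip.get_obs()["force"])
print(np.mean(f,0))
b=cv2.imread("pics/w7.png")[:150,:260]
cv2.imwrite("pics/c7.png",cv2.resize(b,None,fx=3,fy=3,interpolation=cv2.INTER_CUBIC))
E
```

```text
clock: 14.58
eef_pos: [0.5181, -0.1569, 0.2939]
ee_rot: [-180.0, 0.0, 58.0]
force: [1.4, -2.0, 3.3]
opening: 0.002
grip_force: 1.8
clock: 15.08
eef_pos: [0.5171, -0.1536, 0.3276]
ee_rot: [-180.0, -0.0, 58.0]
force: [0.5, 0.3, -0.3]
opening: -0.0
grip_force: 0.0
clock: 15.7
eef_pos: [0.5181, -0.1568, 0.2978]
ee_rot: [180.0, 0.0, 58.0]
force: [0.9, -2.2, 3.2]
opening: -0.001
grip_force: 1.6
clock: 16.2
eef_pos: [0.5183, -0.1574, 0.2899]
ee_rot: [180.0, -0.0, 58.0]
force: [1.9, -3.0, 3.3]
opening: -0.003
grip_force: 2.1
[ 0.51827976 -0.15739666  0.28988887]
[ 2.25450922 -1.91816956  3.5692346 ]
```

View pics/c7.png

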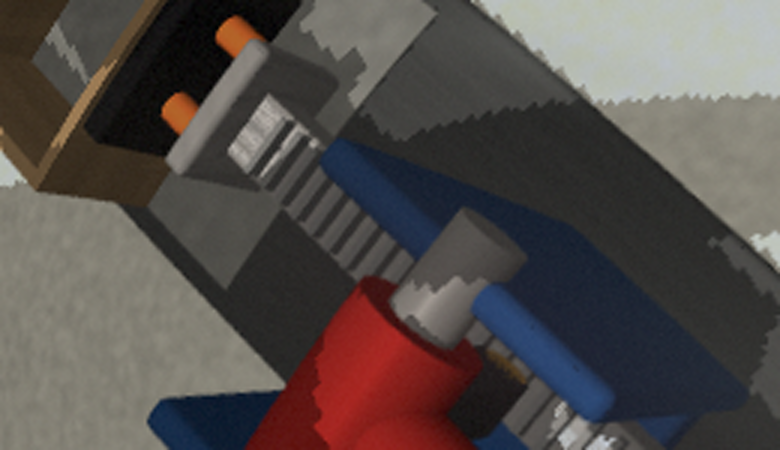

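The pins still show their free length, with the lower one running from (172,100) to (185,140) in the crop. The pad is touching or very near the box. I'll measure it and keep pressing.

```bash
python3 - <<'E'
from h import *
o=np.array([.4907,-.0458]);e=np.array([-.233,.972]);n=np.array([-.972,-.233])
P=[.5183,-.1574,.2899]
for nm,x,y,z in [("pin-collar",187,137,.04),("pin-pad",170,104,.04),("upper pin-pad",222,30,.04),("upper pin-collar",243,56,.04),("padback corner bot",165,205,.019),("box near corner top",38,190,.057)]:
    w=wray(x/3,y/3,z,P,58);print(nm,((w[:2]-o)@e).round(4),((w[:2]-o)@n).round(4))
E
python3 -m pendant '[{"translation":[-0.0005,0.0005,0.004],"turn":0},{"translation":[-0.0005,0.0005,0.004],"turn":0},{"translation":[-0.0005,0.0005,0.004],"turn":0}]'
python3 -m pendant '[{"translation":[-0.0005,0.0005,0.004],"turn":0},{"translation":[-0.0005,0.0005,0.004],"turn":0},{"translation":[-0.0005,0.0005,0.004],"turn":0}]'
python3 - <<'E'
from h import *
import cv2
p,d=manip.read_camera("wrist"); cv2.imwrite("pics/w8.png",p[:,:,::-1])
f=[]
for k in range(6):
    manip.read_camera("wrist");f.append(manip.get_obs()["force"])
print(np.mean(f,0))
E
```

```text
pin-collar 0.1142 0.0125
pin-pad 0.1251 0.0098
upper pin-pad 0.1252 -0.0111
upper pin-collar 0.1145 -0.01
padback corner bot 0.1241 0.0357
box near corner top 0.1334 0.0412
clock: 17.02
eef_pos: [0.5183, -0.1578, 0.2855]
ee_rot: [-180.0, -0.0, 58.0]
force: [2.3, 0.9, 3.3]
opening: 0.003
grip_force: 3.2
clock: 17.4
eef_pos: [0.5182, -0.1585, 0.2814]
ee_rot: [-179.9, 0.0, 58.0]
force: [1.1, 0.8, 3.8]
opening: -0.001
grip_force: 1.9
[-0.09485634  1.72037549  4.01781244]
```

```bash
cat > pins.py <<'E'
from h import *
import cv2
o=np.array([.4907,-.0458]);e=np.array([-.233,.972]);n=np.array([-.972,-.233])
def pins(im,P):
    h=cv2.cvtColor(im[:150,:140],cv2.COLOR_BGR2HSV)
    m=cv2.inRange(h,(5,190,90),(18,255,255))
    c,l,s,_=cv2.connectedComponentsWithStats(m)
    for k in range(1,c):
        if s[k,4]<12: continue
        v,u=np.nonzero(l==k)
        w=np.array([wray(a,b,.04,P,58)[:2] for a,b in zip(u,v)])-o
        x=w@e;y=w@n;print(" pin area",s[k,4],"clampx %.4f..%.4f len %.4f y %.4f"%(x.min(),x.max(),np.ptp(x),y.mean()))
if __name__=="__main__":
    for f,P in [("w5",[.5181,-.1584,.2695]),("w6",[.5183,-.1586,.2697]),("w7",[.5183,-.1574,.2899]),("w8",[.5182,-.1585,.2814])]:
        print(f);pins(cv2.imread(f"pics/{f}.png"),np.array(P))
E
python3 pins.py
```

```text
w5
 pin area 159 clampx 0.0790..0.0933 len 0.0143 y -0.0126
 pin area 150 clampx 0.0822..0.0931 len 0.0109 y 0.0093
w6
 pin area 141 clampx 0.0985..0.1116 len 0.0132 y -0.0125
 pin area 122 clampx 0.1018..0.1116 len 0.0099 y 0.0092
w7
 pin area 111 clampx 0.1145..0.1269 len 0.0123 y -0.0122
 pin area 105 clampx 0.1173..0.1272 len 0.0099 y 0.0096
w8
 pin area 84 clampx 0.1175..0.1276 len 0.0100 y -0.0126
 pin area 74 clampx 0.1205..0.1276 len 0.0071 y 0.0092
```

The pins show about 2.5–3 mm of compression and the pad's back has stopped, so the box is seated. Too little stroke is left, so I'll release for a fresh stroke and then press gradually.

```bash
python3 -m pendant '[{"translation":[0.001,-0.001,-0.015],"turn":0},{"translation":[0.002,-0.002,-0.03],"turn":0},{"translation":[0.003,-0.003,-0.046],"turn":0},{"translation":[0.003,-0.003,-0.046],"turn":0},{"translation":[0.003,-0.003,-0.046],"turn":0},{"translation":[0.0025,-0.0025,-0.036],"turn":0},{"translation":[0.002,-0.002,-0.026],"turn":0},{"translation":[0.0015,-0.0015,-0.016],"turn":0},{"translation":[0.0015,-0.0015,-0.016],"turn":0},{"translation":[0.0015,-0.0015,-0.016],"turn":0}]'
cat > m.py <<'E'
from pins import *
ob=manip.get_obs();P=ob["eef_pos"]
p,d=manip.read_camera("wrist");pins(p[:,:,::-1].copy(),P)
f=[]
for k in range(4):
    manip.read_camera("wrist");f.append(manip.get_obs()["force"])
print(P,np.mean(f,0))
E
python3 m.py
```

```text
clock: 19.0
eef_pos: [0.518, -0.1568, 0.2977]
ee_rot: [-180.0, 0.0, 58.0]
force: [0.8, -2.0, 4.1]
opening: 0.002
grip_force: 2.3
 pin area 37 clampx 0.1218..0.1279 len 0.0061 y -0.0122
 pin area 35 clampx 0.1246..0.1284 len 0.0038 y 0.0100
[ 0.51802978 -0.15682626  0.29774758] [ 0.52043298 -2.33388932  3.78486664]
```

```bash
python3 -m pendant '[{"translation":[-0.0007,0.0007,0.003],"turn":0},{"translation":[-0.001,0.001,0.006],"turn":0},{"translation":[-0.0015,0.0015,0.0075],"turn":0},{"translation":[-0.0015,0.0015,0.0075],"turn":0},{"translation":[-0.0015,0.0015,0.0075],"turn":0}]'
python3 m.py
python3 - <<'E'
from bench import manip
import cv2,numpy as np
p,_=manip.read_camera("wrist");t,_=manip.read_camera("top")
a=cv2.resize(p[:150,:200],(800,600)[0:2] and (400,300));b=cv2.resize(t[200:350,150:400],(400,240))
s,_=manip.read_camera("scene");c=cv2.resize(s[120:320,220:420],(400,300))
im=np.zeros((600,800,3),np.uint8);im[:300,:400]=a;im[:300,400:]=c;im[300:540,:400]=b
cv2.imwrite("pics/fin.png",im[:,:,::-1])
E
```

```text
clock: 19.88
eef_pos: [0.5186, -0.1579, 0.2903]
ee_rot: [-180.0, -0.1, 58.0]
force: [0.3, 1.5, 6.2]
opening: -0.001
grip_force: 3.5
[ 0.51855272 -0.15789813  0.2902809 ] [1.11816668 1.90821596 6.03626169]
```

View pics/fin.png

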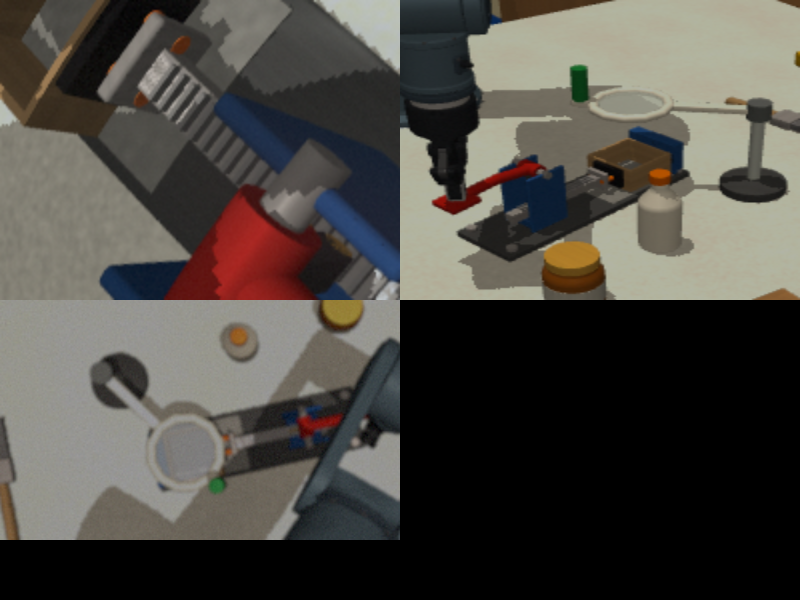

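The box is against the jaw, the lens is over it and the surroundings are undisturbed. The pins' front parts are nearly hidden behind the collar. I'll check the collar shift against w7, which was taken at the same height with the pad free.

```bash
python3 - <<'E'
from pins import *
P7=np.array([.5183,-.1574,.2899]);Pn=np.array([.5186,-.1579,.2903])
for a,b,z in [((56.7,53.3),(50,44.5),.03),((86.7,14),(77.5,6),.05),((90,32),(79.5,26),.045)]:
    x=[((wray(*q,z,P,58)[:2]-o)@e) for q,P in ((a,P7),(b,Pn))];print(np.round(x,4),x[1]-x[0])
p,_=manip.read_camera("wrist");g=p[:,:,::-1].copy();cv2.imwrite("pics/w9.png",g)
w7=cv2.imread("pics/w7.png")
# resample both to a metric clamp-plane grid at z=.045, then match collar/rod patch
def rect(im,P):
    xs=np.arange(.06,.14,.0005);ys=np.arange(-.03,.04,.0005);i=manip.camera_info("wrist");K,H=i["camera_matrix"],i["hand_eye"]
    X,Y=np.meshgrid(xs,ys);W=np.stack([o[0]+X*e[0]+Y*n[0],o[1]+X*e[1]+Y*n[1],0*X+.045],-1)-P
    t=np.radians(58);R=np.array([[np.cos(t),np.sin(t),0],[np.sin(t),-np.cos(t),0],[0,0,-1]])
    C=(W@R-H[:3,3])@H[:3,:3];r=np.hypot(C[...,0],C[...,1]);th=np.arctan2(r,C[...,2])*K[0,0]/r
    return cv2.remap(im,(C[...,0]*th+K[0,2]).astype(np.float32),(C[...,1]*th+K[1,2]).astype(np.float32),cv2.INTER_CUBIC)
A,B=rect(w7,P7),rect(g,Pn)
# collar incl. rear edge at clamp x ~ .100-.118, |y|<.018
T=A[24:96,80:116]
m=cv2.matchTemplate(B[20:100,76:150],T,cv2.TM_CCOEFF_NORMED);_,v,_,l=cv2.minMaxLoc(m);print("collar shift mm",(l[0]+76-80)*.5,(l[1]+20-24)*.5,v)
T=A[18:100,124:146];m=cv2.matchTemplate(B[10:110,120:160],T,cv2.TM_CCOEFF_NORMED);_,v,_,l=cv2.minMaxLoc(m);print("pad shift mm",(l[0]+120-124)*.5,v)
pins(g,Pn)
E
```

```text
[0.1226 0.1334] 0.010849050603204291
[0.1049 0.1161] 0.011197264419260985
[0.0966 0.1073] 0.010727285983346171
collar shift mm 9.0 0.0 0.7808558344841003
pad shift mm 0.5 0.8666693568229675
```

```bash
python3 - <<'E'
from bench import manip
print(manip.job_done())
E
```

```text
the job is handed in; nothing more can be done
None
```

I handed the job in with the lens over the box, the box against the fixed jaw, and the lever still held down with the pins pushed in about 9–10 mm (of 20). I saw nothing around it disturbed, and no verdict came back.

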